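# Index the bin carousel and hold its wide bin open

### The job

The bin carousel on the packing bench has stopped between its click stops: turn it until its one wide bin stands at the picking ledge and the click stop there has caught it. Then lift the wide bin's self-closing lid to about 60 degrees open and finish while still holding it there, so that the picker across the bench can reach in; leave the other lids shut and everything else on the bench where it is.

Things in the scene. Friction and masses are not known exactly. Their poses are not given: they have to be found in the camera images.
- carousel_base: Fixed foot of the carousel: a dark steel disc, radius 165 mm, with a rectangular picking ledge (200 mm wide, floor 15 mm and lip 22 mm above the bench) that sticks out along its +x axis to 300 mm from the centre. Origin: centre of the disc's underside, on the bench, on the carousel's vertical turning axis. z up. The ledge lies on the far side from the robot.
- turn (a joint): Turn of the platform on its foot, rad, growing anticlockwise from above; 0 = wide bin at the ledge, in its click stop. Stops (a sprung roller between two pins) lie at every quarter turn. More than 0.2 rad off a stop it runs freely (0.1 N m of friction); pushing into or out of a stop takes 0.5 to 0.8 N m (4 to 6 N at a post); let go within 0.07 rad of a stop, it centres itself and stays.
- platform: Turning part: a round grey plate, radius 158 mm, upper face 46 mm above the bench, carrying four clear bins in a cross (walls from 45 to 138 mm from the axis, tops 122 mm above the bench): one wide (104 mm) and three narrow (64 mm). Between the bins stand four upright round posts. A spindle with a black cap stands in the middle (radius 19 mm, top 151 mm above the bench). Origin: on the turning axis at bench height; x axis out through the middle of the wide bin.
- post_0 (a point): Grip point of the grab post 45 degrees anticlockwise of the wide bin: an upright post 145 mm from the axis with a black sleeve 18 mm across that reaches from 102 to 156 mm above the bench; this point is on its axis, 136 mm above the bench. At least 35 mm clear all round below the lids' bars.
- post_1 (a point): The same, 135 degrees anticlockwise of the wide bin.
- post_2 (a point): The same, 225 degrees anticlockwise of the wide bin.
- post_3 (a point): The same, 315 degrees anticlockwise (45 degrees clockwise) of the wide bin.
- wide_front (a point): Middle of the top edge of the wide bin's outer wall, 138 mm from the turning axis, 122 mm above the bench.
- hinge_wide (a joint): Opening of the wide bin's lid, rad: 0 shut, 1.05 = 60 degrees, stop at 1.5. A light spring and its weight shut it from any angle: 1 to 2.5 N at the bar hold it.
- lid_wide: Lid of the wide bin: white plastic, 112 mm wide, 99 mm long, upper face 5 mm above the hinge line, with a round steel bar handle on top near its outer edge. Origin: middle of the hinge line, at the bin's inner wall, 45 mm from the turning axis and 125 mm above the bench. x axis out along the lid, z up out of the lid (when shut); it opens by its outer edge rising and moving in towards the turning axis.
- wide_bar (a point): Middle of the wide lid's bar: a round bar 10 mm thick lying across the lid (along the lid's y), 80 mm between the centres of its legs, 37 mm above the lid's face, at 83 mm out and 42 mm up from the hinge line in the lid's frame (167 mm above the bench when shut). It can turn between the fingers as the lid rises.
- wide_hinge (a point): Middle of the wide lid's hinge line.
- hinge_narrow_a (a joint): Opening of a narrow bin's lid, 90 degrees anticlockwise of the wide bin, rad; 0 shut. Leave shut. The narrow lids are 72 mm wide with the same bar, 44 mm long.
- hinge_narrow_b (a joint): The same, 180 degrees from the wide bin.
- hinge_narrow_c (a joint): The same, 270 degrees anticlockwise of the wide bin.
- carton: Bystander: small carton 60 x 80 x 52 mm on the ledge; origin under its centre.
- tub: Bystander: small grey jar with black cap, 48 mm across, 62 mm tall, on the ledge; origin under its centre.
- can: Bystander: can 66 mm across, 100 mm tall, close to the carousel's foot; origin under its centre.
- tape_roll: Bystander: roll of brown tape lying flat, 104 mm across, 48 mm tall, close to the carousel's foot; origin under its centre.
- tape_gun: Bystander: tape dispenser gun lying on its side, about 260 mm long, 56 mm tall; origin under its middle.
- scanner: Bystander: hand scanner lying down, about 190 mm long, 71 mm tall; origin under its middle.
- box_knife: Bystander: carton knife, 160 mm long, 20 mm tall; origin under its middle.
- pick_bin: Bystander: open pick bin with stock, 170 x 105 x 75 mm; origin under its centre.

How it is judged:
By the outcome, as a careful person would: the job done as asked, in the order asked, and still so for the second after the job is handed in, while the arm keeps its last pose, push and grip.
It also fails if it takes over 48 s, if anything falls off the work surface, if the arm or the gripper's body presses on something with over 40 N, if the wrist force passes 120 N, or if a joint passes its speed limit or range.

### The arm

A 6-joint arm with a two-finger parallel gripper is mounted at the origin on the work surface. World frame = base frame: x ahead of the robot, y to its left, z up, the work surface at z = 0. Lengths are in m, angles in degrees, forces in N, time in s.
With the tool pointing down it reaches from about 0.3 to 0.75 m from the base axis. Payload 8.5 kg.
Tool frame: the origin (TCP) lies on the mounting face of the last link; the fingertips stand 173 mm ahead of it and the grasp point (between the pads) lies 155 mm ahead of it (env.tips_ahead is the distance from the TCP to the fingertips, in m); x points along the fingers, z is the direction in which the jaws open and shut, and the axes are right-handed (so a half turn about x gives the same grasp; the last joint's range is limited). The gripper opens to 85 mm and grips with 20 to 120 N. Pads are 22 mm wide; open, the fingers measure 114 mm over their backs; the gripper's body (76 mm by 85 mm) begins 54 mm behind the grasp point. The pads swing forward as they close: fully open they stand 13 mm farther back than shut.
Start: joints at [-12.336, 21.807, 74.336, -0, 83.858, -12.336], TCP at [0.55, 0, 0.405] pointing down, gripper open.
Joint ranges: [-178.18, 178.18], [-50.72, 133.34], [12.68, 142.11], [-81.47, 261.47], [9.98, 163.14], [-165.26, 165.26]. Speed limits (degrees/s): [136.94, 136.94, 180, 180, 180, 180].

### API

Orientations are given as a 3x3 rotation matrix whose columns are the frame's x, y, z axes.
In Python, from rig import env, optics gives the robot as it stands.
- The arm moves only by the shell command python3 -m inch 'ROWS' [FORCE]. ROWS is JSON, a list of rows, each a list of 3 entries, a list of its own where there are three numbers: the closure, from -1 (fully open) to 1 (shut), then the shift along the tool's x, y, z in units of 30 mm (1.0 is 30 mm), then the turn about the tool's x in units of 5 degrees (1.0 is 5 degrees). In form: [[hand, [x, y, z], yaw], ...]. A call has exactly 8 rows; each row shifts and turns the commanded pose from where the row before left it, along the tool's axes as they then stand; what a row does not reach is not made up. A row lasts 1/12 s, in which the tool goes at most 41.7 mm and 7.16 degrees, less where a joint would pass 70% of its speed; a pose out of reach is approached as far as the arm can. A call is refused whole if a number of a shift passes 1 or a number of a turn 1, either way. A call with a gripper value outside its range is refused whole. The fingers move at their own pace and stop on an object; FORCE is the grip in N (left out, the last holds). Time passes only in rows, so rows that do not move let the fingers close, or fill a call up. It gives the time, the measured TCP pose, the force and the opening at its end, in the units of the state.
- env.observe(): the state, without advancing time (a new reading comes with each control period).
- optics.get_image(name): name is "scene" or "side" or "wrist"; returns the picture (384x512x3 uint8, red, green, blue); there is no depth.
- optics.camera_params(name): a dict with "fx", "fy", "cx", "cy" (pixels), "xyz" and "rotation" of the camera in the world. Camera axes: x right, y down, z forward; pixel columns grow to the right and rows downward; lengths in m; the calibration is good to about 2 mm. A picture is of the moment at which its call begins: read the wrist's pose just before it. camera_params takes no time and is no camera call; for the wrist camera it gives the pose at the moment of the call.
- env.close_job(): hands the job in, once; it reports no verdict.
The state is a dict: "time_s": time; "q": joint angles; "qvel": joint speeds; "joint_efforts": joint torques, N m; "position": TCP position; "tool_rot": TCP orientation; "ft_force": force on the tool from outside, world axes, zero at the start; "wrist_torque": the same for the moment, N m; "grip_width": finger opening in m.
Only numpy, scipy, OpenCV 4.12 (cv2) and the standard library are available. Lean on these libraries where they do the work, as an engineer would, in place of code of your own. Each camera call takes 0.05 s, during which the arm holds its last target.

## Working session

There is one attempt and no reset: what is moved stays moved. The work goes in short steps, Python scripts to look and compute and a shell command to move; the robot and the scene stay as the last step left them, time stands still between calls to the robot, and variables do not carry over. Pictures are saved under pics/ and viewed, and the job is handed in when it is done.

```bash
ls; mkdir -p pics
cat > h.py <<'E'
import numpy as np, cv2
from rig import env, optics
def snap(n,f):
    im=optics.get_image(n); cv2.imwrite('pics/'+f,cv2.cvtColor(im,cv2.COLOR_RGB2BGR)); return im
def P(n):
    p=optics.camera_params(n); return p
def ray(p,uv):
    d=np.array([(uv[0]-p['cx'])/p['fx'],(uv[1]-p['cy'])/p['fy'],1.0]); R=np.array(p['rotation']); return np.array(p['xyz']),R@d
def onz(p,uv,z):
    o,d=ray(p,uv); return o+d*(z-o[2])/d[2]
def proj(p,X):
    c=np.array(p['rotation']).T@(np.array(X)-np.array(p['xyz'])); return np.array([p['fx']*c[0]/c[2]+p['cx'],p['fy']*c[1]/c[2]+p['cy']])
def tri(rs):
    A=np.zeros((3,3));b=np.zeros(3)
    for o,d in rs:
        d=d/np.linalg.norm(d);M=np.eye(3)-np.outer(d,d);A+=M;b+=M@o
    x=np.linalg.solve(A,b); return x,[np.linalg.norm((np.eye(3)-np.outer(d,d)/(d@d))@(x-o)) for o,d in rs]
E
python3 - <<'E'
from h import *
for n in ['scene','side','wrist']:
    p=P(n);print(n,{k:np.round(v,4).tolist() for k,v in p.items()})
    snap(n,n+'0.png')
o=env.observe();print(o)
E
```

```text
pics
scene {'fx': 430.0047, 'fy': 430.0047, 'cx': 261.1789, 'cy': 191.6282, 'xyz': [1.6296, -0.5468, 0.8892], 'rotation': [[0.4549, 0.4729, -0.7546], [0.8905, -0.241, 0.3858], [0.0006, -0.8475, -0.5308]]}
side {'fx': 350.929, 'fy': 350.929, 'cx': 252.3473, 'cy': 193.9505, 'xyz': [-0.0577, 0.7454, 0.9252], 'rotation': [[-0.7949, -0.3728, 0.4787], [-0.6063, 0.5168, -0.6044], [-0.0221, -0.7707, -0.6368]]}
wrist {'fx': 321.8834, 'fy': 321.8834, 'cx': 256.0807, 'cy': 186.1402, 'xyz': [0.5517, 0.0806, 0.3735], 'rotation': [[1.0, -0.0005, -0.0022], [-0.0011, -0.951, -0.3092], [-0.0019, 0.3092, -0.951]]}
{'time_s': 0.15, 'q': array([-1.23323755e+01,  2.18339298e+01,  7.43700467e+01, -1.78281595e-03,
        8.38570829e+01, -1.23356763e+01]), 'qvel': array([-0.07193326, -0.11026322, -0.06550274, -0.1177166 ,  0.00761489,
        0.02705157]), 'joint_efforts': array([ 1.94521621e-03, -4.48624384e+01, -2.31344014e+01, -1.86937300e-04,
        3.77541786e-03, -1.65174959e-05]), 'position': array([5.49979437e-01, 3.21902467e-05, 4.04264425e-01]), 'tool_rot': array([[-1.04770403e-03, -6.08518026e-05,  9.99999449e-01],
       [ 1.97388574e-04,  9.99999979e-01,  6.10586398e-05],
       [-9.99999432e-01,  1.97452437e-04, -1.04769199e-03]]), 'ft_force': array([-0.46779794, -0.17950295,  0.1186222 ]), 'wrist_torque': array([ 0.00229766, -0.0501582 ,  0.00082543]), 'grip_width': 0.0856792501027186}
```

View pics/scene0.png

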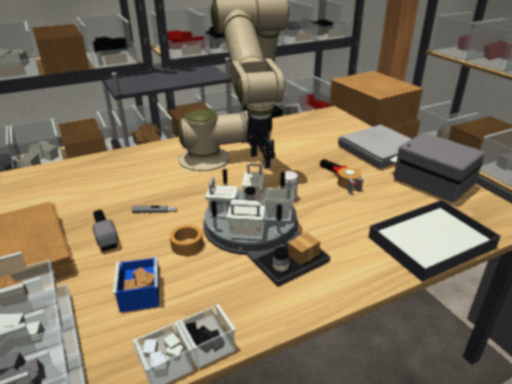

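View pics/side0.png

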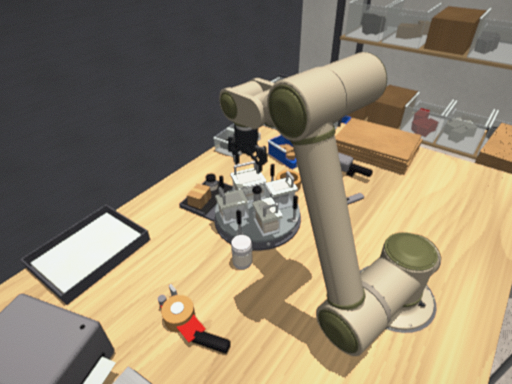

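View pics/wrist0.png

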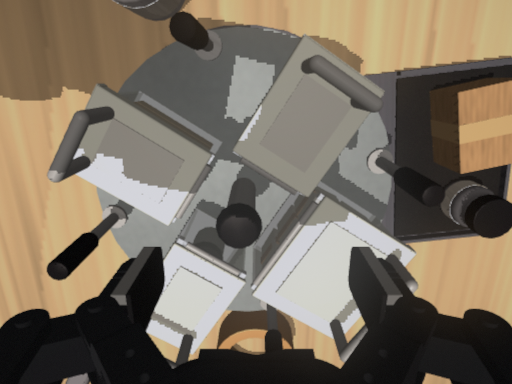

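Run:
```python
import cv2
w=cv2.imread('pics/wrist0.png');cv2.imwrite('pics/w0a.png',cv2.resize(w[180:384,200:456],None,fx=3,fy=2.9))
s=cv2.imread('pics/scene0.png');cv2.imwrite('pics/s0a.png',cv2.resize(s[150:290,180:350],None,fx=4.2,fy=4.2,interpolation=cv2.INTER_CUBIC))
s=cv2.imread('pics/side0.png');cv2.imwrite('pics/d0a.png',cv2.resize(s[150:280,170:320],None,fx=4.5,fy=4.5,interpolation=cv2.INTER_CUBIC))
```

```text
(no output)
```

View pics/s0a.png

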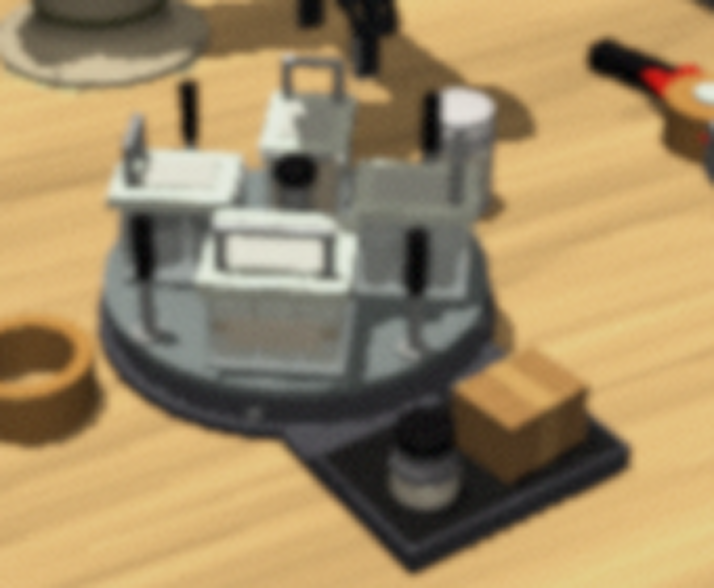

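View pics/d0a.png

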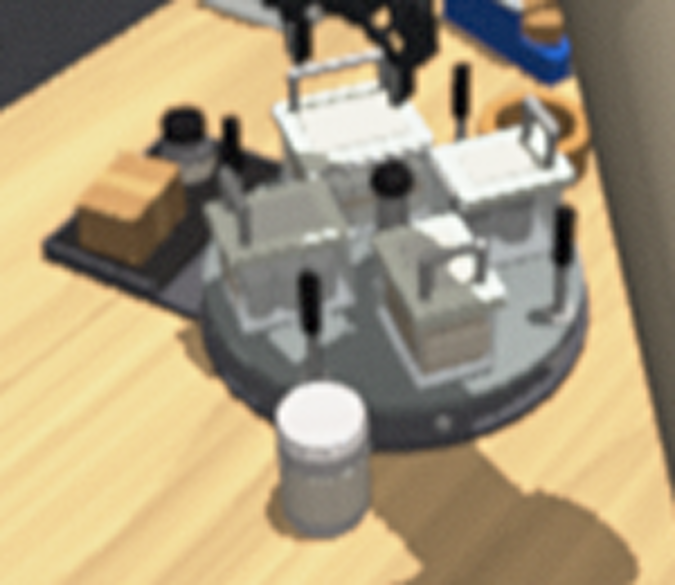

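View pics/w0a.png

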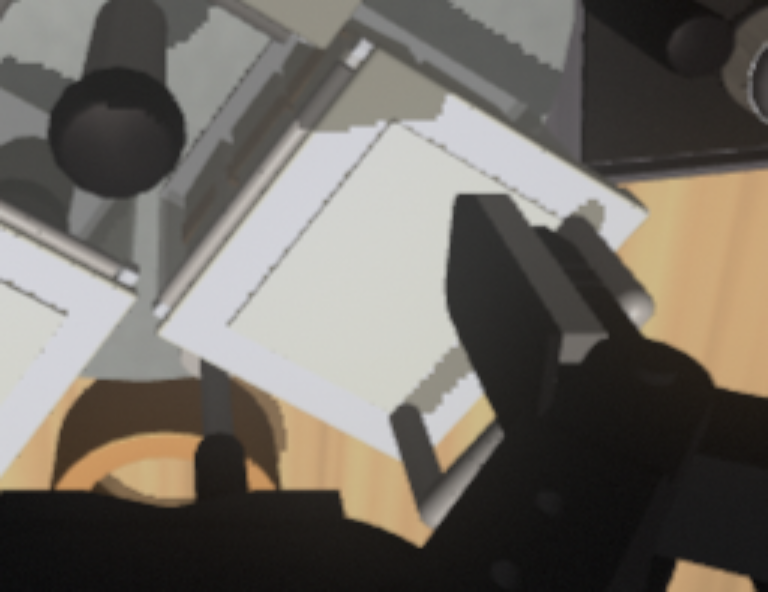

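```bash
cat > fit.py <<'E'
from h import *
from scipy.optimize import least_squares
ps,pd,pw=P('scene'),P('side'),P('wrist')
S=lambda x,y:(180+x/4.2,150+y/4.2); D=lambda x,y:(170+x/4.5,150+y/4.5)
caps=[(ps,S(295,163)),(pd,D(391,172)),(pw,(239.3,231.5))]
x,e=tri([ray(p,u) for p,u in caps]);print('cap tri',x,e)
# bar middle by scene+side
S_b=[S(222,222),S(335,238)];D_b=[D(292,77),D(378,60)]
for a,b in [(0,0),(1,1),(0,1),(1,0)]:
    print('bar',tri([ray(ps,S_b[a]),ray(pd,D_b[b])]))
posts=[(ps,S(188,86)),(ps,S(143,214)),(ps,S(417,230)),(ps,S(432,94)),(pd,D(461,67)),(pd,D(231,118)),(pd,D(310,272)),(pd,D(563,208)),(pw,(182,24)),(pw,(62,264)),(pw,(428,191))]
corn=[(ps,S(413,552)),(ps,S(630,448)),(pd,D(47,243))]
ang=lambda t:np.array([np.cos(t),np.sin(t)])
def model(v):
    c=v[:2];r=[]
    for p,u in caps: r+=list(proj(p,[*c,.151])-u)
    for p,u in posts:
        ds=[proj(p,[*(c+.145*ang(v[2]+np.pi/4+k*np.pi/2)),.156])-u for k in range(4)]
        r+=list(min(ds,key=np.linalg.norm))
    for p,u in corn:
        ds=[proj(p,[*(c+.3*ang(v[3])+s*.1*ang(v[3]+np.pi/2)),.022])-u for s in(-1,1)]
        r+=list(min(ds,key=np.linalg.norm))
    return np.array(r)
r=least_squares(model,[x[0],x[1],-0.87,0.1],loss='soft_l1');v=r.x
print(v,'turn',v[2]-v[3],np.degrees(v[2:]));print(np.round(model(v).reshape(-1,2),1).tolist())
E
python3 fit.py
```

```text
cap tri [ 0.53738347 -0.03065958  0.1439359 ] [np.float64(0.001528432489199393), np.float64(0.0014669019664763701), np.float64(0.0010054788966447693)]
bar (array([ 0.65388786, -0.10446967,  0.16477519]), [np.float64(0.03674639003990204), np.float64(0.03674639003990188)])
bar (array([ 0.63325064, -0.08330753,  0.16418688]), [np.float64(0.03929951237125148), np.float64(0.03929951237125136)])
bar (array([ 0.61921707, -0.12608188,  0.16502428]), [np.float64(0.0009283581435826061), np.float64(0.0009283581435825531)])
bar (array([ 0.66683954, -0.06300987,  0.16208123]), [np.float64(0.003430408996852306), np.float64(0.0034304089968524706)])
[ 0.53796285 -0.02744755 -0.56284144  0.11030189] turn -0.6731433300387055 [-32.24843932   6.3198325 ]
[[0.5, -2.0], [-1.1, -1.3], [-0.6, -0.8], [0.1, -1.4], [0.1, 0.1], [0.9, -0.4], [0.5, -0.7], [-1.2, -0.6], [-1.5, 0.1], [-1.4, 0.8], [-0.5, -0.1], [-0.2, 0.2], [-4.6, 7.0], [7.3, 2.1], [-0.7, -0.1], [0.9, -0.7], [-2.5, -0.9]]
```

```bash
cat >> fit.py <<'E'
print('post0',tri([ray(ps,S(417,230)),ray(pd,D(231,118))]),'model',v[:2]+.145*ang(v[2]+np.pi/4))
E
python3 fit.py | tail -1
python3 -m inch '[[0,[0,0,0.72],0],[0,[0,0,0.72],0],[0,[0,0,0.72],0],[0,[0,0,0.72],1],[0,[0,0,0],1],[0,[0,0,0],1],[0,[0,0,0],1],[0,[0,0,0],1]]' 60
```

```text
post0 (array([0.67697687, 0.00104447, 0.15474652]), [np.float64(0.001523803878643739), np.float64(0.001523803878643886)]) model [0.67938662 0.00455743]
time_s: 0.82
position: [0.6365, 0.0, 0.4042]
tool_rot: [[-0.001, 0.426, 0.904], [0.0, 0.904, -0.426], [-1.0, -0.0, -0.001]]
ft_force: [0.4, 0.4, -0.8]
grip_width: 0.043
```

Run:
```python
from h import *
print({k:np.round(v,4).tolist() for k,v in P('wrist').items()})
im=snap('wrist','w1.png')
cv2.imwrite('pics/w1b.png',cv2.resize(cv2.imread('pics/w1.png'),(800,600),interpolation=cv2.INTER_CUBIC))
```

```text
{'fx': 321.8834, 'fy': 321.8834, 'cx': 256.0807, 'cy': 186.1402, 'xyz': [0.6722, 0.073, 0.3734], 'rotation': [[0.904, -0.4059, -0.1341], [-0.4275, -0.8597, -0.2796], [-0.0018, 0.3101, -0.9507]]}
```

View pics/w1b.png

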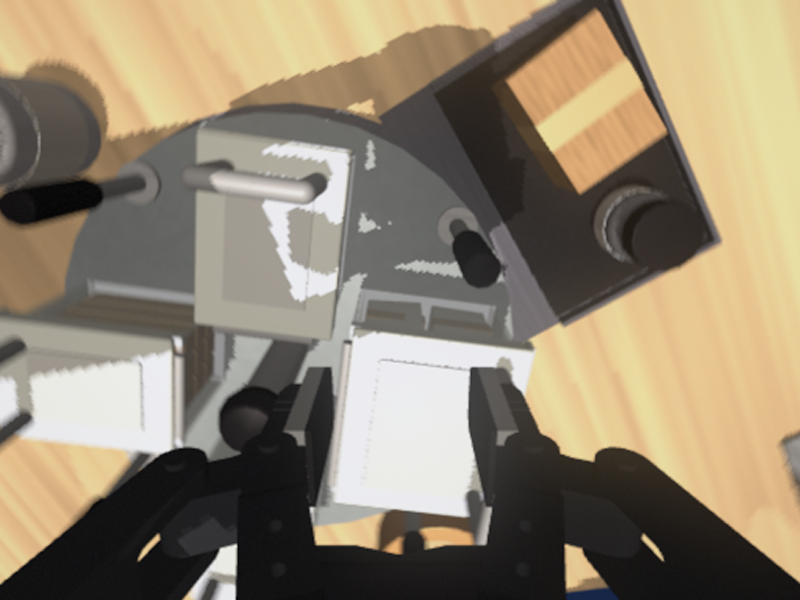

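Run:
```python
from h import *
p=P('wrist');a=lambda t:np.array([np.cos(t),np.sin(t)])
print('post0 top on z=.156',onz(p,(481/1.5625,268/1.5625),.156))
c=np.array([.538,-.0274])
print(proj(p,[.679,.0046,.156])*1.5625)
print('cap on z',onz(p,(248/1.5625,420/1.5625),.151))
print('base of posts z=.046',onz(p,(457/1.5625,222/1.5625),.046),onz(p,(143/1.5625,185/1.5625),.046))
for t in (12.75,102.75):print(c+.145*a(np.radians(t)))
print('ledge corner z=.022',onz(p,(718/1.5625,241/1.5625),.022), onz(p,(620/1.5625,0),.022),c+.3*a(.1103)-.1*a(.1103+1.5708))
```

```text
post0 top on z=.156 [0.67885365 0.00312321 0.156     ]
[480.02377614 264.99011879]
cap on z [ 0.54123099 -0.02131466  0.151     ]
base of posts z=.046 [0.6799817  0.00350299 0.046     ] [0.5078975  0.11237151 0.046     ]
[0.67942464 0.00460113]
[0.50599887 0.11402464]
ledge corner z=.022 [ 0.84250946 -0.09420204  0.022     ] [0.82670768 0.08162014 0.022     ] [ 0.84718495 -0.09376933]
```

```bash
python3 -m inch '[[0,[0,0.36,0.61],0],[0,[0,0.36,0.61],0],[0,[0,0,0],0.7],[0,[0,0,0],0.7],[0,[0.4,0,0],0],[0,[0.4,0,0],0],[0,[0.4,0,0],0],[0,[0.4,0,0],0]]' 60
python3 - <<'E'
from h import *
im=snap('wrist','w2.png')
p=P('wrist');o=env.observe();print(o['position'],o['grip_width']);
g=o['position']+o['tool_rot']@[.155,0,0];print(g,proj(p,g),proj(p,[.679,.004,.156]))
E
```

```text
time_s: 1.53
position: [0.6786, 0.0041, 0.3559]
tool_rot: [[-0.001, 0.528, 0.849], [0.0, 0.849, -0.528], [-1.0, -0.0, -0.001]]
ft_force: [0.1, -0.5, 0.4]
grip_width: 0.0429
[0.67854015 0.00410591 0.35308583] 0.04281331327771533
[0.67778929 0.0042307  0.1980877 ] [254.49854189 273.38896579] [257.26271982 230.63462072]
```

View pics/w2.png

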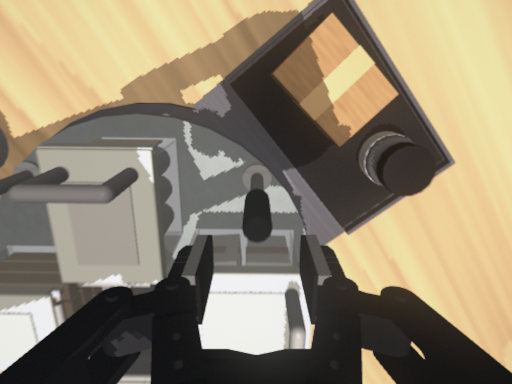

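```bash
python3 -m inch '[[0,[0.5,0,0],0],[0,[0.5,0,0],0],[0,[0.5,0,0],0],[0,[0.5,0,0],0],[0,[0,0,0],0],[1,[0,0,0],0],[1,[0,0,0],0],[1,[0,0,0],0]]' 50
python3 - <<'E'
from h import *
im=snap('wrist','w3.png')
print(env.observe()['ft_force'],env.observe()['grip_width'])
E
```

```text
time_s: 2.25
position: [0.6788, 0.0041, 0.2981]
tool_rot: [[0.002, 0.53, 0.848], [-0.0, 0.848, -0.53], [-1.0, 0.001, 0.002]]
ft_force: [-1.4, -0.7, 1.4]
grip_width: 0.0164
[-1.06873561 -1.01257339  2.92295055] 0.016406883591705543
```

View pics/w3.png

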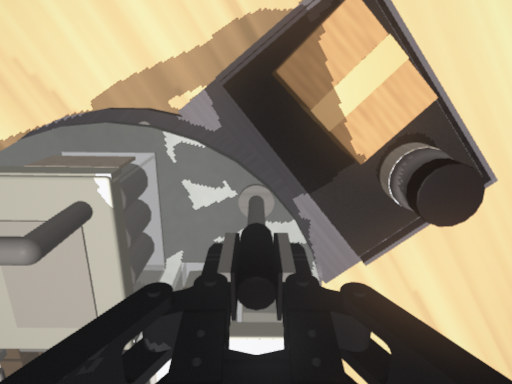

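```bash
python3 -m inch '[[1,[0,0.14,-0.146],-0.48],[1,[0,0.14,-0.146],-0.48],[1,[0,0.14,-0.146],-0.48],[1,[0,0.14,-0.146],-0.48],[1,[0,0.14,-0.146],-0.48],[1,[0,0.14,-0.146],-0.48],[1,[0,0.14,-0.146],-0.48],[1,[0,0.14,-0.146],-0.48]]' 50
python3 - <<'E'
from h import *
o=env.observe();c=np.array([.5385,-.028]);d=o['position'][:2]-c;print(np.hypot(*d),np.degrees(np.arctan2(d[1],d[0])),o['ft_force'],o['wrist_torque'],o['grip_width'])
E
```

```text
time_s: 2.97
position: [0.6599, 0.0488, 0.2981]
tool_rot: [[0.002, 0.22, 0.976], [-0.001, 0.976, -0.22], [-1.0, -0.0, 0.002]]
ft_force: [-1.4, -2.2, 3.2]
grip_width: 0.0166
0.14370652739550865 32.318036794250624 [-1.43241101 -2.2432211   3.17058082] [-0.21395629  0.34995651 -0.12683602] 0.01662031906329342
```

Forces are low and the arc is followed. Second half.

```bash
python3 -m inch '[[1,[0,0.14,-0.146],-0.48],[1,[0,0.14,-0.146],-0.48],[1,[0,0.14,-0.146],-0.48],[1,[0,0.14,-0.146],-0.48],[1,[0,0.14,-0.146],-0.48],[1,[0,0.14,-0.146],-0.48],[1,[0,0.14,-0.146],-0.48],[1,[0,0.14,-0.146],-0.48]]' 50
python3 - <<'E'
from h import *
o=env.observe();c=np.array([.5385,-.028]);d=o['position'][:2]-c;print(np.hypot(*d),np.degrees(np.arctan2(d[1],d[0])),o['ft_force'],o['wrist_torque'],o['grip_width'])
snap('wrist','w4.png')
s=snap('scene','s4.png')
cv2.imwrite('pics/s4a.png',cv2.resize(cv2.imread('pics/s4.png')[150:290,180:350],None,fx=4.2,fy=4.2,interpolation=cv2.INTER_CUBIC))
E
```

```text
time_s: 3.63
position: [0.6277, 0.0849, 0.2981]
tool_rot: [[0.002, -0.113, 0.994], [-0.0, 0.994, 0.113], [-1.0, -0.0, 0.002]]
ft_force: [-2.8, 0.1, 4.3]
grip_width: 0.0165
0.14386296325551004 51.6852955381275 [-2.84988631  0.14636552  4.3472268 ] [ 0.01495806  0.40625477 -0.21872881] 0.016464513074927866
```

View pics/w4.png

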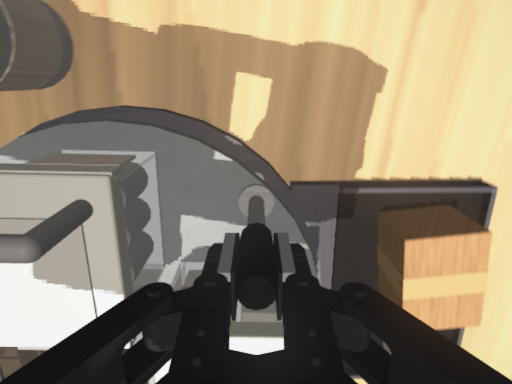

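View pics/s4a.png

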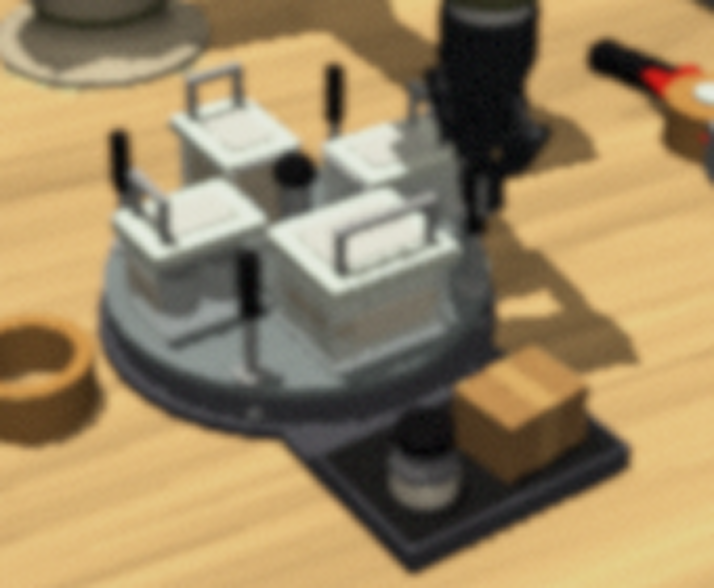

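```bash
python3 -m inch '[[0,[0,0,0],0],[0,[0,0,0],0],[0,[0,0,0],0],[0,[0,0,0],0],[0,[-0.5,0,0],0],[0,[-1,0,0],0],[0,[-1,0,0],0],[0,[-1,0,0],0]]' 50
python3 - <<'E'
from h import *
for n in ('wrist','scene','side'): snap(n,n+'5.png')
p=P('wrist')
import pickle;pickle.dump(p,open('pw5.pkl','wb'))
cv2.imwrite('pics/w5b.png',cv2.resize(cv2.imread('pics/wrist5.png'),(800,600),interpolation=cv2.INTER_CUBIC))
cv2.imwrite('pics/s5a.png',cv2.resize(cv2.imread('pics/scene5.png')[150:290,180:350],None,fx=4.2,fy=4.2,interpolation=cv2.INTER_CUBIC))
cv2.imwrite('pics/d5a.png',cv2.resize(cv2.imread('pics/side5.png')[150:280,170:320],None,fx=4.5,fy=4.5,interpolation=cv2.INTER_CUBIC))
E
```

```text
time_s: 4.4
position: [0.6279, 0.0846, 0.4029]
tool_rot: [[-0.001, -0.111, 0.994], [-0.0, 0.994, 0.111], [-1.0, 0.0, -0.0]]
ft_force: [-0.6, 0.6, 0.6]
grip_width: 0.0427
```

View pics/w5b.png

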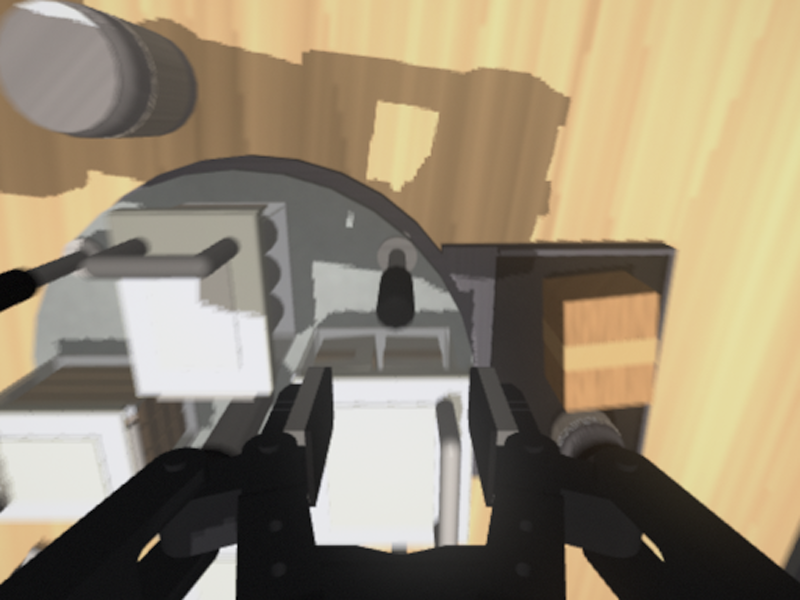

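View pics/s5a.png

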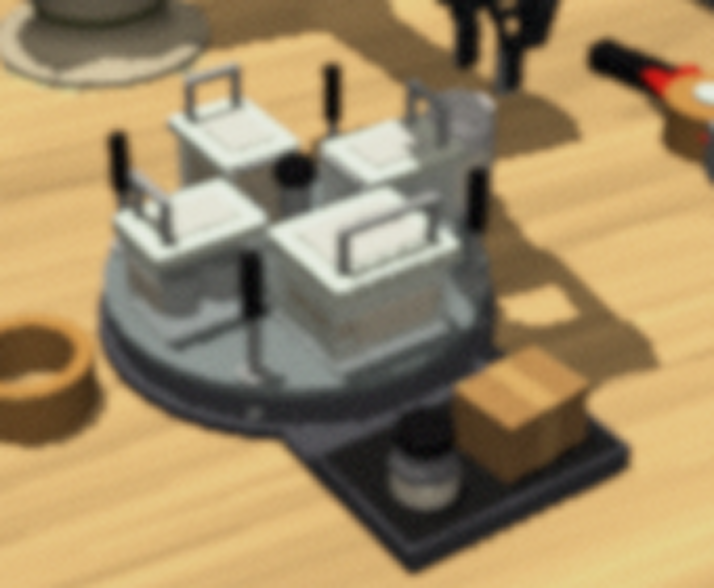

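View pics/d5a.png

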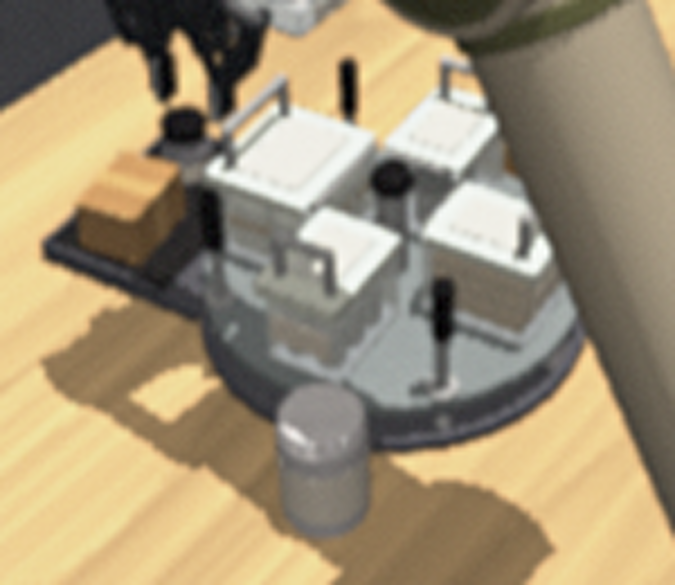

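Run:
```python
from h import *
from scipy.optimize import least_squares
ps,pd,pw=P('scene'),P('side'),P('wrist')
S=lambda x,y:(180+x/4.2,150+y/4.2); D=lambda x,y:(170+x/4.5,150+y/4.5); W=lambda x,y:(x/1.5625,y/1.5625)
a,_=tri([ray(ps,S(343,240)),ray(pd,D(283,88))]);b,_2=tri([ray(ps,S(435,199)),ray(pd,D(226,148))])
print('bar ends',a,_,b,_2,'mid',(a+b)/2,'len',np.linalg.norm(a-b),'dir',np.degrees(np.arctan2(*(b-a)[:2][::-1]))-90)
print('wrist bar end',onz(pw,W(448,408),.167), 'bar axis far',onz(pw,W(449,535),.167))
posts=[(ps,S(332,67)),(ps,S(118,135)),(ps,S(251,256)),(ps,S(479,172)),(pd,D(348,63)),(pd,D(209,190)),(pd,D(442,282)),(pw,W(399,312))]
caps=[(ps,S(295,163)),(pd,D(391,172))]
ang=lambda t:np.array([np.cos(t),np.sin(t)])
def model(v):
    c=v[:2];r=[]
    for p,u in caps: r+=list(proj(p,[*c,.151])-u)
    for p,u in posts:
        ds=[proj(p,[*(c+.145*ang(v[2]+np.pi/4+k*np.pi/2)),.156])-u for k in range(4)]
        r+=list(min(ds,key=np.linalg.norm))
    return np.array(r)
r=least_squares(model,[.538,-.027,.11],loss='soft_l1');v=r.x
print(v,np.degrees(v[2]));print(np.round(model(v).reshape(-1,2),1).tolist())
c=v[:2];print('bar model',c+.128*ang(v[2]))
print('post0 wrist',onz(pw,W(399,312),.156),'ledge edge dir', onz(pw,W(445,247),.022),onz(pw,W(672,247),.022))
```

```text
bar ends [ 0.66701206 -0.05423031  0.15688218] [np.float64(0.0011810451667806528), np.float64(0.001181045166780894)] [0.65099613 0.03331289 0.15666462] [np.float64(0.0006894390381616501), np.float64(0.0006894390381617197)] mid [ 0.6590041  -0.01045871  0.1567734 ] len 0.08899646159872648 dir 10.367544948473238
wrist bar end [0.65786165 0.04319702 0.167     ] bar axis far [ 0.66872242 -0.03021964  0.167     ]
[ 0.53982115 -0.02965598  0.11387897] 6.5247840725112765
[[0.1, -1.5], [-1.1, -1.8], [0.2, -0.7], [-0.2, -0.7], [-0.0, -0.4], [0.2, -0.3], [-1.1, -1.0], [-1.1, 0.2], [-1.2, -0.7], [-0.5, 0.4]]
bar model [ 0.66699207 -0.01511095]
post0 wrist [0.6303449  0.08417364 0.156     ] ledge edge dir [0.66339519 0.08726894 0.022     ] [0.8250564  0.10502199 0.022     ]
```

```bash
python3 -m inch '[[0,[0,-0.57,0.15],0],[0,[0,-0.57,0.15],0],[0,[0,-0.57,0.15],0],[0,[0,-0.57,0.15],0],[0,[0,-0.57,0.15],0],[0,[0,-0.57,0.15],0],[0,[0,0,0],0],[0,[0,0,0],0]]' 50
python3 - <<'E'
from h import *
snap('wrist','w6.png');p=P('wrist');o=env.observe()
print(o['position'],proj(p,[.666,-.014,.167])*1.5625)
print({k:np.round(v,4).tolist() for k,v in p.items()})
cv2.imwrite('pics/w6b.png',cv2.resize(cv2.imread('pics/w6.png'),(800,600),interpolation=cv2.INTER_CUBIC))
E
```

```text
time_s: 5.22
position: [0.6666, -0.0155, 0.4012]
tool_rot: [[-0.001, -0.11, 0.994], [0.0, 0.994, 0.11], [-1.0, 0.0, -0.001]]
ft_force: [0.3, 0.5, 0.2]
grip_width: 0.0427
[ 0.66630886 -0.0146111   0.40143639] [395.95888279 320.60943327]
{'fx': 321.8834, 'fy': 321.8834, 'cx': 256.0807, 'cy': 186.1402, 'xyz': [0.6592, 0.0655, 0.3707], 'rotation': [[0.994, 0.1047, 0.033], [0.1098, -0.9453, -0.3073], [-0.001, 0.309, -0.9511]]}
```

View pics/w6b.png

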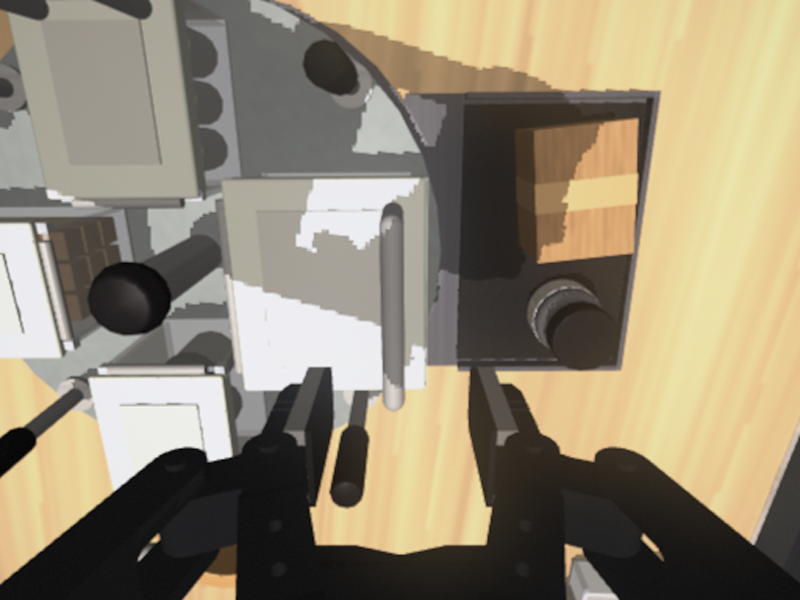

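Run:
```python
from h import *
import pickle
p5=pickle.load(open('pw5.pkl','rb'));p=P('wrist');W=lambda x,y:(x/1.5625,y/1.5625)
print(tri([ray(p5,W(448,400)),ray(p,W(392,206))]))
for z in(.157,.162,.167,.172):
  a=onz(p,W(392,206),z);b=onz(p,W(395,409),z);print(z,a,b,(a+b)/2,np.linalg.norm(a-b),np.degrees(np.arctan2(a[1]-b[1],a[0]-b[0]))-90)
```

```text
(array([0.66048089, 0.03186492, 0.14085733]), [np.float64(0.0015320642552702972), np.float64(0.0015320642552704004)])
0.157 [0.65908326 0.03366504 0.157     ] [ 0.67078633 -0.06353591  0.157     ] [ 0.66493479 -0.01493543  0.157     ] 0.09790294172397626 6.865409842371662
0.162 [0.65908699 0.03441055 0.162     ] [ 0.6705163  -0.06051661  0.162     ] [ 0.66480165 -0.01305303  0.162     ] 0.0956127420101783 6.865409842371676
0.167 [0.65909073 0.03515607 0.167     ] [ 0.67024627 -0.05749732  0.167     ] [ 0.6646685  -0.01117063  0.167     ] 0.09332254229638029 6.865409842371719
0.172 [0.65909446 0.03590158 0.172     ] [ 0.66997624 -0.05447803  0.172     ] [ 0.66453535 -0.00928823  0.172     ] 0.0910323425825823 6.865409842371676
```

Run:
```python
import cv2,numpy as np
a=cv2.imread('pics/wrist5.png')[240:340,240:340];b=cv2.imread('pics/w6.png')[120:270,200:300]
a=cv2.resize(a,None,fx=4,fy=4,interpolation=cv2.INTER_CUBIC);b=cv2.resize(b,None,fx=4,fy=4,interpolation=cv2.INTER_CUBIC)
c=np.zeros((600,800,3),np.uint8);c[:400,:400]=a;c[:,400:]=b;cv2.imwrite('pics/c6.png',c)
```

```text
(no output)
```

View pics/c6.png

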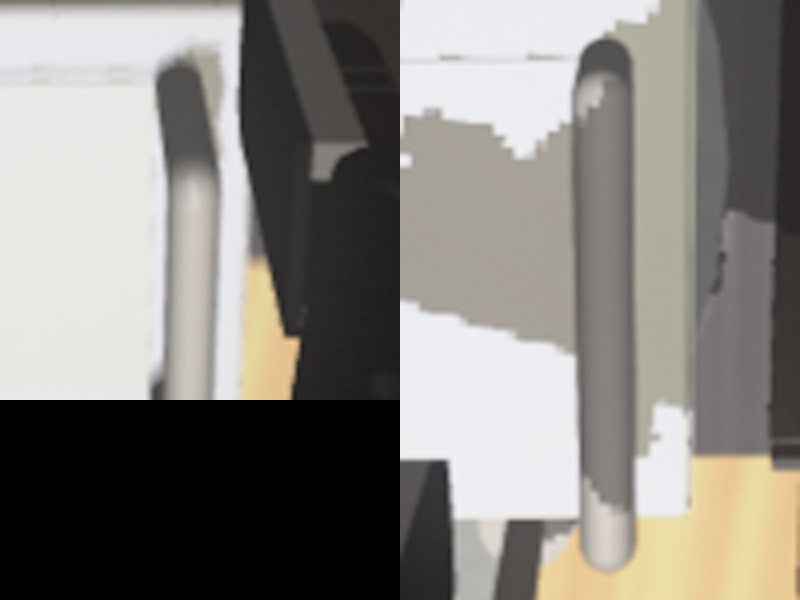

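Run:
```python
from h import *
import pickle
p5=pickle.load(open('pw5.pkl','rb'));p=P('wrist')
print(tri([ray(p5,(288.8,281.3)),ray(p,(250.7,138))]))
for z in(.16,.167,.172):
  a=onz(p,(250.5,138),z);b=onz(p,(252,262.5),z);print(z,(a+b)/2,np.linalg.norm(a-b),np.degrees(np.arctan2(a[1]-b[1],a[0]-b[0]))-90)
o=env.observe();print(o['position']+o['tool_rot']@[.155,0,0])
```

```text
(array([0.65959153, 0.03305011, 0.17708811]), [np.float64(0.00022919795985897913), np.float64(0.00022919795985914515)])
0.16 [ 0.66467913 -0.01616962  0.16      ] 0.09312355876440999 6.683510942031816
0.167 [ 0.66449856 -0.01345575  0.167     ] 0.0900303876180267 6.683510942031845
0.172 [ 0.66436958 -0.01151727  0.172     ] 0.08782097965632435 6.683510942031788
[ 0.66623709 -0.01455262  0.24643642]
```

```bash
python3 -m inch '[[0,[0.5,0.02,-0.06],0],[0,[0.6,0,0],0],[0,[0.6,0,0],0],[0,[0.6,0,0],0],[0,[0.4,0,0],0],[0,[0,0,0],0],[0,[0,0,0],0],[0.2,[0,0,0],0]]' 30
python3 - <<'E'
from h import *
snap('wrist','w7.png')
o=env.observe();print(o['position'],o['ft_force'])
E
```

```text
time_s: 5.93
position: [0.6644, -0.0134, 0.322]
tool_rot: [[0.002, -0.112, 0.994], [-0.0, 0.994, 0.112], [-1.0, -0.001, 0.002]]
ft_force: [0.7, 0.1, -0.2]
grip_width: 0.0345
[ 0.6643954  -0.01347251  0.32211889] [-0.43520358  0.47459911 -0.00844987]
```

View pics/w7.png

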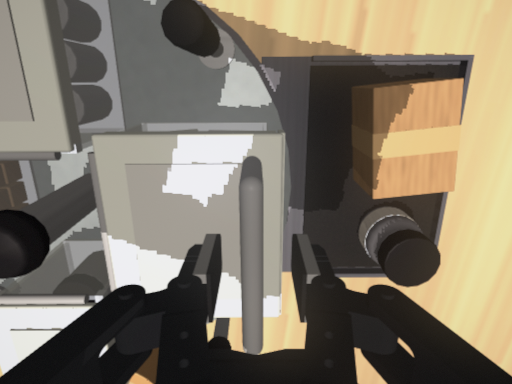

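```bash
python3 -m inch '[[0.6,[0,0,-0.03],0],[1,[0,0,0],0],[1,[0,0,0],0],[1,[0,0,0],0],[1,[0,0,0],0],[1,[0,0,0],0],[1,[0,0,0],0],[1,[0,0,0],0]]' 35
python3 - <<'E'
from h import *
o=env.observe();print(o['position'],o['ft_force'],o['wrist_torque'],o['grip_width'])
# arc
h=np.array([0,0]);r=np.hypot(83,42);t0=np.arctan2(42,83);T=np.linspace(0,np.radians(60),17)
X=np.c_[r*np.cos(t0+T),r*np.sin(t0+T)];d=np.diff(X,axis=0)/30
print(np.round(d,3))
E
```

```text
time_s: 6.65
position: [0.6633, -0.0139, 0.3208]
tool_rot: [[-0.0, -0.111, 0.994], [-0.0, 0.994, 0.111], [-1.0, 0.0, -0.0]]
ft_force: [-4.9, -1.2, 2.7]
grip_width: 0.0086
[ 0.66329434 -0.01393466  0.32082068] [-4.9432062  -1.19048503  2.69788803] [0.02206578 0.81810112 0.02843548] 0.008557740403511096
[[-0.097  0.178]
 [-0.109  0.171]
 [-0.12   0.164]
 [-0.13   0.156]
 [-0.14   0.147]
 [-0.15   0.137]
 [-0.158  0.127]
 [-0.166  0.116]
 [-0.173  0.105]
 [-0.18   0.094]
 [-0.186  0.082]
 [-0.191  0.07 ]
 [-0.195  0.057]
 [-0.198  0.044]
 [-0.201  0.031]
 [-0.202  0.018]]
```

```bash
python3 -m inch '[[1,[-0.178,0,-0.097],0],[1,[-0.171,0,-0.109],0],[1,[-0.164,0,-0.12],0],[1,[-0.156,0,-0.13],0],[1,[-0.147,0,-0.14],0],[1,[-0.137,0,-0.15],0],[1,[-0.127,0,-0.158],0],[1,[-0.116,0,-0.166],0]]' 35
python3 - <<'E'
from h import *
o=env.observe();print(o['position'],o['ft_force'],o['wrist_torque'],o['grip_width'])
snap('wrist','w8.png')
E
```

```text
time_s: 7.32
position: [0.6316, -0.0175, 0.3587]
tool_rot: [[0.006, -0.112, 0.994], [-0.0, 0.994, 0.112], [-1.0, -0.001, 0.006]]
ft_force: [7.5, 1.7, 4.5]
grip_width: 0.0086
[ 0.63159102 -0.01745308  0.35868489] [7.50876698 1.72690521 4.53087998] [ 0.24627686 -1.28822747  0.07052425] 0.008627772720772486
```

View pics/w8.png

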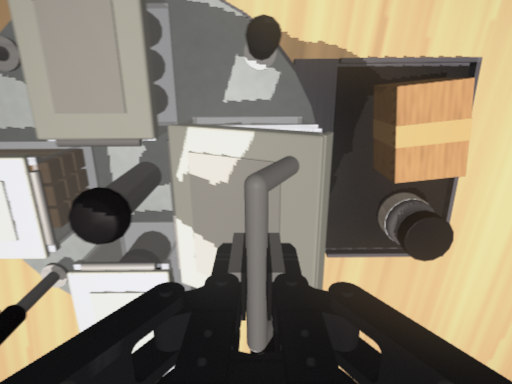

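```bash
python3 -m inch '[[1,[-0.105,0,-0.173],0],[1,[-0.094,0,-0.18],0],[1,[-0.082,0,-0.186],0],[1,[-0.07,0,-0.191],0],[1,[-0.057,0,-0.195],0],[1,[-0.044,0,-0.198],0],[1,[-0.031,0,-0.201],0],[1,[-0.018,0,-0.202],0]]' 35
python3 - <<'E'
from h import *
o=env.observe();print(o['position'],o['ft_force'],o['wrist_torque'],o['grip_width'])
for n in ('wrist','scene','side'): snap(n,n+'9.png')
cv2.imwrite('pics/s9a.png',cv2.resize(cv2.imread('pics/scene9.png')[130:290,180:350],None,fx=3.7,fy=3.7,interpolation=cv2.INTER_CUBIC))
cv2.imwrite('pics/d9a.png',cv2.resize(cv2.imread('pics/side9.png')[130:290,150:320],None,fx=3.7,fy=3.7,interpolation=cv2.INTER_CUBIC))
E
```

```text
time_s: 8.03
position: [0.5859, -0.0227, 0.3737]
tool_rot: [[0.005, -0.111, 0.994], [-0.001, 0.994, 0.111], [-1.0, -0.002, 0.005]]
ft_force: [4.3, 0.1, 8.2]
grip_width: 0.0084
[ 0.58591027 -0.02268085  0.37373515] [4.32355433 0.14451483 8.15107651] [ 0.09496882 -0.95997977  0.05840104] 0.008427702714877703
```

View pics/wrist9.png

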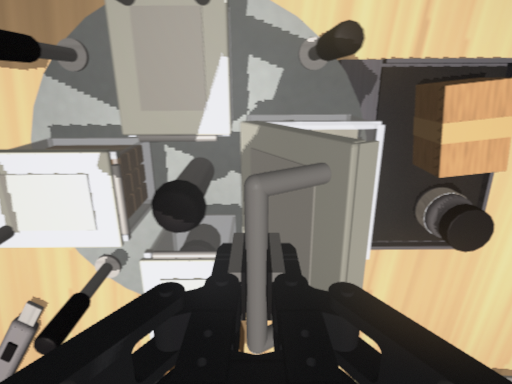

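View pics/s9a.png

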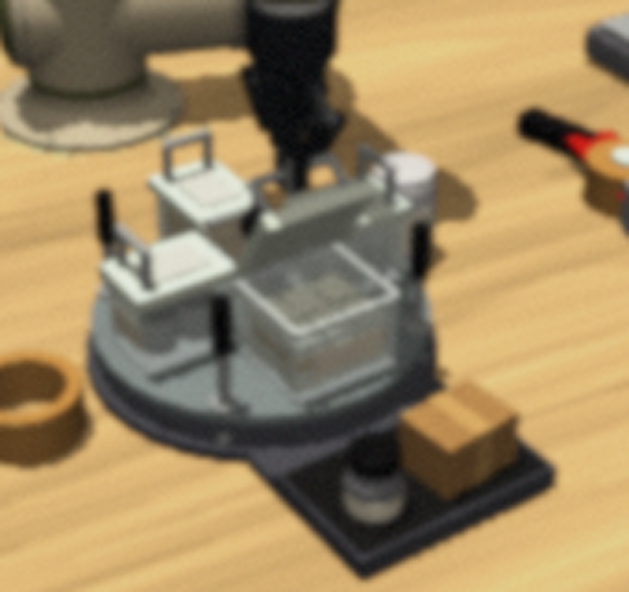

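View pics/d9a.png

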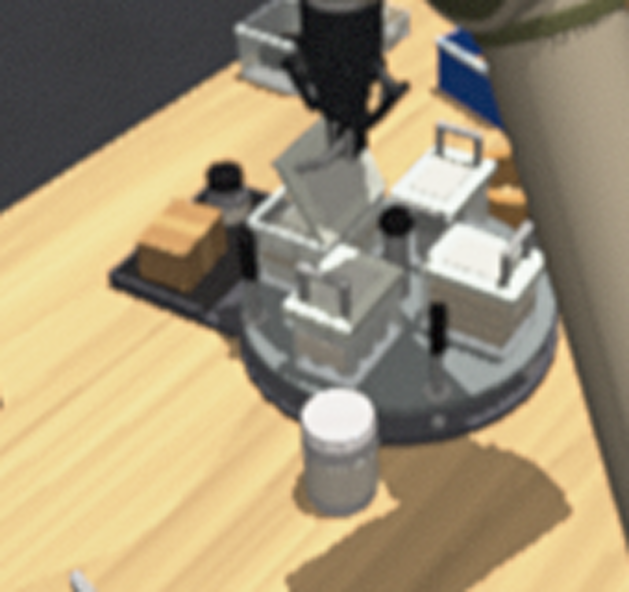

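Run:
```python
from h import *
im=cv2.resize(cv2.imread('pics/wrist9.png'),(800,600),interpolation=cv2.INTER_CUBIC)
p=P('wrist');c=np.array([.539,-.0288]);f=np.radians(6.4);u=np.array([np.cos(f),np.sin(f)]);n=np.array([-u[1],u[0]])
for T,col in((50,(255,0,0)),(60,(0,0,255)),(70,(0,255,0))):
    t=np.radians(T)
    q=[]
    for x,y in((0,.056),(.099,.056),(.099,-.056)):
        r=.045+x*np.cos(t)-.005*np.sin(t);z=.125+x*np.sin(t)+.005*np.cos(t)
        q.append(proj(p,[*(c+r*u+y*n),z])*1.5625)
    print(T,np.round(q).tolist())
    cv2.polylines(im,[np.int32(q)],False,col,1)
cv2.imwrite('pics/w9o.png',im)
o=env.observe();print(o['position'],o['ft_force'],o['time_s'])
```

```text
50 [[379.0, 189.0], [598.0, 221.0], [559.0, 541.0]]
60 [[378.0, 189.0], [555.0, 228.0], [523.0, 563.0]]
70 [[377.0, 189.0], [499.0, 233.0], [478.0, 580.0]]
[ 0.58583011 -0.02272837  0.3737659 ] [3.30023913 0.85869097 6.66549173] 8.1833
```

View pics/w9o.png

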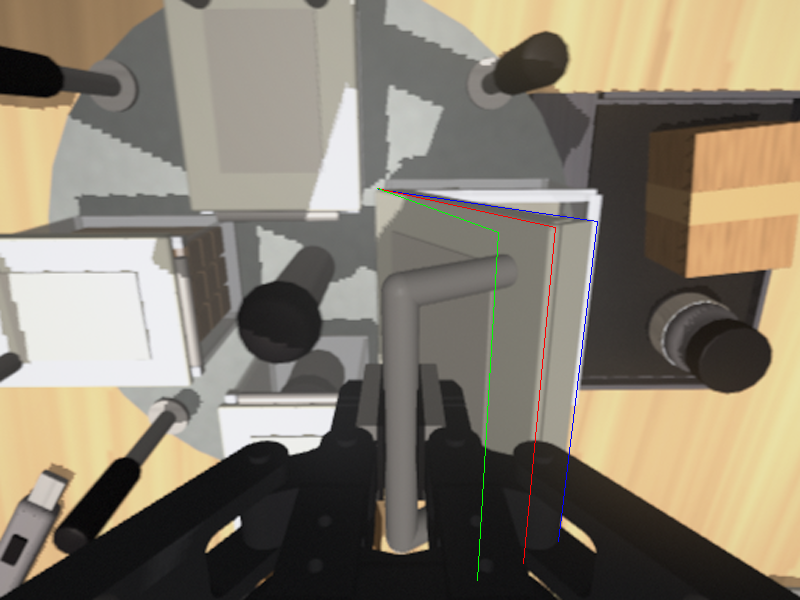

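```bash
python3 -m inch '[[1,[0,0,0],0],[1,[0,0,0],0],[1,[0,0,0],0],[1,[0,0,0],0],[1,[0,0,0],0],[1,[0,0,0],0],[1,[0,0,0],0],[1,[0,0,0],0]]' 35
python3 - <<'E'
from h import *
p=P('wrist')
snap('wrist','w10.png');snap('scene','s10.png')
cv2.imwrite('pics/w10b.png',cv2.resize(cv2.imread('pics/w10.png'),(800,600),interpolation=cv2.INTER_CUBIC))
c=np.array([.539,-.0288])
q=proj(p,[*(c+.145*np.array([np.cos(np.radians(51.4)),np.sin(np.radians(51.4))])),.046])*1.5625
q2=proj(p,[*(c+.145*np.array([np.cos(np.radians(141.4)),np.sin(np.radians(141.4))])),.046])*1.5625
print(q,q2)
for u in((490,84),(108,85)):
    d=onz(p,(u[0]/1.5625,u[1]/1.5625),.046)[:2]-c;print(np.hypot(*d),np.degrees(np.arctan2(d[1],d[0])))
E
```

```text
time_s: 8.85
position: [0.5861, -0.0227, 0.3737]
tool_rot: [[0.005, -0.111, 0.994], [-0.001, 0.994, 0.111], [-1.0, -0.002, 0.005]]
ft_force: [4.8, -0.1, 8.5]
grip_width: 0.009
[494.50312327  85.12330325] [119.65893343  85.49007601]
0.14365321607188553 52.26710780097659
0.14970612459399776 143.0402309423465
```

View pics/w10b.png

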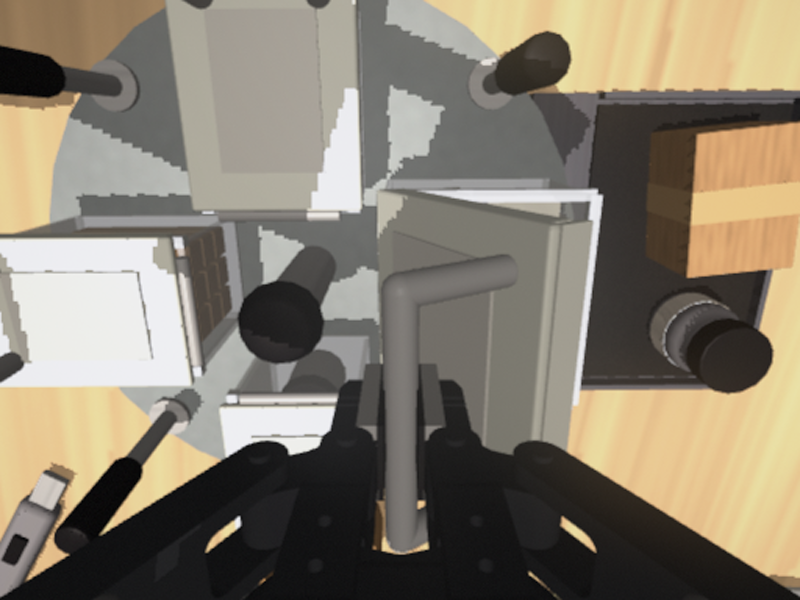

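View pics/s10.png

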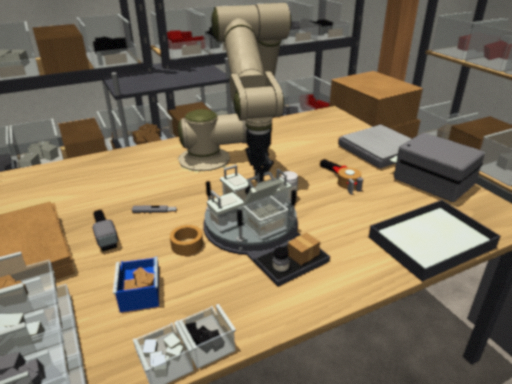

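```bash
python3 -c "
from rig import env
print(env.close_job()); o=env.observe();print(o['time_s'],o['position'],o['ft_force'],o['grip_width'])"
```

```text
the job is handed in; nothing more can be done
None
the job is handed in; nothing more can be done
```

The wide bin is at the picking ledge in its click stop. Its lid is held open at about 60°, with the gripper still on the bar. I handed the job in at about 9 s of the 48 s allowed.

I gripped post_0, turned the carousel about 38° anticlockwise and let go so the click stop could centre it. I then gripped the wide lid's bar and raised the lid along its hinge arc.

**Click stop:** after release the platform stood at 6.5° and the ledge at 6.3°, so the turn was within about 0.01 rad of the stop. With the lid up, a rougher check on the posts put the platform about 1 to 1.5° further round. I trust that check less, because I misread one of the two posts it used.

**Lid angle:** the lid's outer edge matched the predicted 60° outline in the wrist camera. The bar's position gave 61 to 62°.

**Stability:** after a 0.67 s hold the pose had not moved noticeably, and the wrist force was about 10 N. The highest force I read at any point was also about 10 N.

**Other objects:** the last pictures show the narrow lids shut. The carton, tub, can, tape roll and the rest look to be where they started.

**Measurement disagreement:** two-view measurements of the bar's height gave 157 to 177 mm, apart from one bad reading of 141 mm where I had picked the foot of the bar's leg. The bar's apparent length fitted the stated 167 mm, so I gripped at that height.

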